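# Pack the candlesticks in the snap-lid tub under the swing-arm lamp

## Robot

A 6-joint arm with a two-finger parallel gripper is mounted at the origin on the work surface. World frame = base frame: x ahead of the robot, y to its left, z up, the work surface at z = 0. Lengths are in m, angles in rad, forces in N, time in s.
With the tool pointing down it reaches from about 0.275 to 1 m from the base axis. Payload 8.4 kg.
Tool frame: the origin (TCP) lies on the mounting face of the last link; the fingertips stand 173 mm ahead of it and the grasp point (between the pads) lies 155 mm ahead of it; z points along the fingers, y is the line along which they close (so a half turn about z gives the same grasp; the last joint's range is limited). The gripper opens to 85 mm and grips with 20 to 120 N. Pads are 22 mm wide; open, the fingers measure 114 mm over their backs; the gripper's body (76 mm by 85 mm) begins 54 mm behind the grasp point. The pads swing forward as they close: fully open they stand 13 mm farther back than shut.
Start: joints at [-0.002, 0.353, 1.633, -0, 1.155, -0.002], TCP at [0.625, -0, 0.405] pointing down, gripper open.
Joint ranges: [-2.63, 2.63], [-0.92, 2.1], [0.06, 2.66], [-1.3, 4.44], [0, 2.69], [-3.02, 3.02]. Speed limits (rad/s): [2.22, 2.22, 2.79, 3.14, 3.14, 3.14].

## Interface

Orientations are given as a unit quaternion [w, x, y, z].
In Python, from bench import telemetry, cams, ticket gives the robot as it stands. The module is installed in compiled form; this text tells all that it offers.
- The arm moves only by the tool apply_moves, never from a script. Its argument "plan" is text: rows parted by semicolons, each of 5 numbers parted by spaces: the shift along the tool's x, y, z in mm, then the turn about the tool's z in rad, then the finger opening in mm, from 0 to 85.4. A call has 1 to 5 rows; each row is the pose to reach, as a shift and turn from the pose commanded when the call began, along the tool's axes at that moment; what a row does not reach only later rows make up. A row lasts 1/12 s, in which the tool goes at most 41.7 mm and 7.16 degrees, less where a joint would pass 70% of its speed; a pose out of reach is approached as far as the arm can. A call with a gripper value outside its range is refused whole. The fingers move at their own pace and stop on an object; the grip force is fixed at half the most. Time passes only in rows, so rows that repeat a pose let the fingers close. It gives the time, the measured TCP pose, the force, the opening and the grip force at its end, in the units of the state.
- telemetry.sense(): the state, without advancing time (a new reading comes with each control period).
- cams.capture(name): name is "scene" or "side" or "wrist"; returns the picture (384x512x3 uint8, red, green, blue); there is no depth.
- cams.camera_info(name): a dict with "fx", "fy", "cx", "cy" (pixels), "T" (4x4, takes a point from camera to world coordinates). Camera axes: x right, y up, looking along -z (the intrinsics and any distortion apply to the point x, -y, -z); pixel columns grow to the right and rows downward; lengths in m; the calibration is good to about 2 mm. The wrist camera is an equidistant fisheye: a pixel r from the principal point sees the ray r / f radians off the axis. A picture is of the moment at which its call begins: read the wrist's pose just before it. camera_info takes no time and is no camera call; for the wrist camera it gives the pose at the moment of the call.
- ticket.close_job(): hands the job in; it is judged then, once.
The state is a dict: "time_s": time; "qpos": joint angles; "joint_vel": joint speeds; "tau": joint torques, N m; "tcp_pos": TCP position; "tool_rot": TCP orientation; "ft_force": force on the tool from outside, world axes, zero at the start; "ft_torque": the same for the moment, N m; "grip_width": opening from 0.0 (shut) to 1.0 (fully open); "grip_force": force on a finger pad.
Only numpy, scipy, OpenCV 4.12 (cv2) and the standard library are available. Lean on these libraries where they do the work, as an engineer would, in place of code of your own. Each camera call takes 0.05 s, during which the arm holds its last target. There are 200 camera calls.

## Task

Clear up after dinner: swing the lamp arm so that its head is well clear of the white storage tub, put every brass candlestick that is out on the table into the tub, then lay the lid on the tub and press it down until both end catches have snapped over its edge. Last, swing the lamp back so that its head hangs over the middle of the closed tub. Do not disturb the bowl, the mug or the pepper mill.

Things in the scene. Friction and masses are not known exactly. Their poses are not given: they have to be found in the camera images.
- lamp_grip (a point): centre of the upright steel grip pin (18 mm thick, free from 25 mm below this point to 23 mm above) on the lamp head's axis, 300 mm above the table. Under it the white head, 80 mm across, hangs from 190 to 245 mm above the table, at the end of a thin level arm at 255 mm. About 1 N pulls the pin round the pivot on a level circle of 200 mm radius
- lamp_pivot (a point): point on the lamp's vertical hinge axis, 300 mm above the table. The stand (fixed to the table) is a slim post, 20 mm thick, up to 270 mm high on a round foot of 110 mm diameter; its pose varies from start to start
- lamp (a joint): angle of the lamp arm on its stand (rad). Near 0 the head hangs over the tub; it grows clockwise seen from above and swings to a stop at 2.1; lower stop -0.15. Stiff hinge (0.12 N m), it stays where it is left. Around 1.8 it is well clear of the tub, to the robot's left
- tub_rim (a point): centre of the open top of the white storage tub, level with its rim, 80 mm above the table; its z is up. The tub is fixed to the table: outside 100 mm (its x) by 212 mm (its y), inside 94 by 206 mm, walls 3 mm, inner floor 4 mm above the table. A sprung catch stands at the middle of each short end. Its place and yaw vary
- catch_a_nib (a point): middle of the nib of the sprung white catch (40 mm wide) at the tub's +y end, 106 mm from the tub's middle and 5 mm above the rim; the catch rises to 20 mm above the rim. The nib overhangs the seated lid's edge by 4 mm and its slope above faces inward and up: the lid's end edge, pressed down with about 5 to 9 N per end, wedges it outward, then it snaps back over the lid
- catch_b_nib (a point): the same at the tub's -y end
- lid_grip (a point): centre of the grip bar on the loose white lid (150 g): bar 70 mm along the lid's x, 16 mm wide (its y), 30 mm high; this point is 15 mm above the plate's top, 25 mm above the lid's underside. Plate 108 mm (x) by 220 mm (y), 4 mm thick; below it a round-edged plug ring, 6 mm deep, enters the tub with 1.5 mm play. Home, this point is 19 mm straight above tub_rim, lid y along tub y, either way round
- lid_end_a (a point): point on the top face of the lid plate, on its centre line, 100 mm from the middle towards +y, 10 mm in from the end edge; a place to press down. When that end is home it lies 4 mm higher than tub_rim; when it rests unpressed on the catch, 10 mm or more
- lid_end_b (a point): the same at the lid's -y end
- stick1_mid (a point): middle (half-way up) of a short brass candlestick, 66 mm tall, 160 g: round foot 48 mm in diameter and 8 mm thick, stem 16 mm thick, then a cup 26 mm in diameter over the top 30 mm, the place to grip it. Its z points from foot to cup. None if this one is absent; the four are alike. Four fit in one row along the tub's y, 50 mm apart; upright in the tub it ends 10 mm below the rim
- stick2_mid (a point): middle (half-way up) of a short brass candlestick, 66 mm tall, 160 g: round foot 48 mm in diameter and 8 mm thick, stem 16 mm thick, then a cup 26 mm in diameter over the top 30 mm, the place to grip it. Its z points from foot to cup. None if this one is absent; the four are alike. Four fit in one row along the tub's y, 50 mm apart; upright in the tub it ends 10 mm below the rim
- stick3_mid (a point): middle (half-way up) of a short brass candlestick, 66 mm tall, 160 g: round foot 48 mm in diameter and 8 mm thick, stem 16 mm thick, then a cup 26 mm in diameter over the top 30 mm, the place to grip it. Its z points from foot to cup. None if this one is absent; the four are alike. Four fit in one row along the tub's y, 50 mm apart; upright in the tub it ends 10 mm below the rim
- stick4_mid (a point): middle (half-way up) of a short brass candlestick, 66 mm tall, 160 g: round foot 48 mm in diameter and 8 mm thick, stem 16 mm thick, then a cup 26 mm in diameter over the top 30 mm, the place to grip it. Its z points from foot to cup. None if this one is absent; the four are alike. Four fit in one row along the tub's y, 50 mm apart; upright in the tub it ends 10 mm below the rim
- bowl: white bowl, 170 mm across and 55 mm high, a bystander; origin at the centre of its underside
- mug: blue mug, 80 mm across and 90 mm high, a bystander; origin at the centre of its underside
- mill: wooden pepper mill, 56 mm across and 90 mm high, a bystander; origin at the centre of its underside

How it is judged:
On the way, in this order (a step that is already met when the one before it is completed fails the run):
1. the lamp head is clear of the tub: more than 200 mm, measured level, from over the tub's middle (horizontal distance between lamp_grip and tub_rim above 0.2 m), for 0.2 s.
2. every candlestick present is inside the tub (x of stick1_mid in the frame of tub_rim between -0.047 and 0.047 m and y of stick1_mid in the frame of tub_rim between -0.103 and 0.103 m and z of each of stick1_mid, stick2_mid, stick3_mid, stick4_mid in the frame of tub_rim below -0.03 m and x of stick2_mid in the frame of tub_rim between -0.047 and 0.047 m and y of stick2_mid in the frame of tub_rim between -0.103 and 0.103 m and x of stick3_mid in the frame of tub_rim between -0.047 and 0.047 m and y of stick3_mid in the frame of tub_rim between -0.103 and 0.103 m and x of stick4_mid in the frame of tub_rim between -0.047 and 0.047 m and y of stick4_mid in the frame of tub_rim between -0.103 and 0.103 m), for 0.3 s.
3. the lid is snapped on: both ends home under the catches (z of each of lid_end_a, lid_end_b in the frame of tub_rim below 0.0065 m and horizontal distance between lid_grip and tub_rim below 0.008 m and angle between the y axis of lid_grip and the y axis of tub_rim, either way round below 0.06 rad and angle between lid_grip's own z axis and vertical below 0.05 rad), for 0.3 s.
4. the lamp head is back over the tub: within 50 mm, measured level, of over its middle (horizontal distance between lamp_grip and tub_rim below 0.05 m), for 0.2 s.
At the end, for the whole second after the job is handed in: every candlestick present lies or stands inside the tub; the lid is snapped home at both ends (each end's top face less than 6.5 mm above the rim, centred to 8 mm); the lamp head hangs within 50 mm, measured level, of over the tub's middle; all at rest (all of step 2 and all of step 3 and horizontal distance between lamp_grip and tub_rim below 0.05 m and linear speed of lid below 0.02 m/s); the robot touches nothing.
It fails at once if the bowl is moved more than 40 mm or tipped over (distance of bowl from where it was at the start of the episode above 0.04 m or angle between bowl's own z axis and vertical above 0.6 rad).
It fails at once if the mug is moved more than 40 mm or tipped over (distance of mug from where it was at the start of the episode above 0.04 m or angle between mug's own z axis and vertical above 0.6 rad).
It fails at once if the pepper mill is moved more than 40 mm or tipped over (distance of mill from where it was at the start of the episode above 0.04 m or angle between mill's own z axis and vertical above 0.6 rad).
Of stick1, stick2, stick3, stick4 only 2 to 4 are there at a start; the rules pass over those that are not, and their reading is None.
At some moment in a run one of stick1, stick2, stick3, stick4, lid may be knocked a few centimetres aside while the robot is not near it.
Once in a run the grip may slacken for a moment while it holds something.
It also fails if it takes over 210 s, if anything falls off the work surface, if the arm or the gripper's body presses on something with over 40 N, if the wrist force passes 120 N, or if a joint passes its speed limit or range.

## Working session

There is one attempt and no reset: what is moved stays moved. The work goes in short steps, Python scripts to look and compute and a tool call to move; the robot and the scene stay as the last step left them, time stands still between calls to the robot, and variables do not carry over. Pictures are saved under pics/ and viewed, at most 14 in all, crops included, and the job is handed in when it is done.

Besides the shell and the picture viewer there is one more tool, called after ">>>" in YAML: its name, and indented under it one key for each argument. apply_moves: Moves the arm, as the interface text tells. Its arguments: {"type":"object","properties":{"plan":{"type":"string"}},"required":["plan"]}

```bash
mkdir -p pics
python3 - <<'E'
from bench import telemetry,cams
import cv2,numpy as np
s=telemetry.sense();print({k:np.round(v,3) for k,v in s.items()})
for n in("scene","side","wrist"):
    i=cams.camera_info(n);print(n,{k:np.round(v,3).tolist() for k,v in i.items()})
    im=cams.capture(n);cv2.imwrite(f"pics/{n}0.png",im[:,:,::-1])
E
```

```text
{'time_s': np.float64(0.0), 'qpos': array([-0.002,  0.354,  1.634,  0.   ,  1.155, -0.002]), 'joint_vel': array([-0.   , -0.001, -0.001, -0.002,  0.   , -0.   ]), 'tau': array([-2.0000e-03, -6.0524e+01, -3.4206e+01, -0.0000e+00,  9.0000e-03,
        0.0000e+00]), 'tcp_pos': array([ 0.625, -0.   ,  0.404]), 'tool_rot': array([-0.   ,  0.707,  0.707, -0.   ]), 'ft_force': array([0.382, 0.764, 0.531]), 'ft_torque': array([-0.012,  0.008,  0.005]), 'grip_force': np.float64(0.0), 'grip_width': np.float64(1.003)}
scene {'fx': 409.552, 'fy': 409.552, 'cx': 250.752, 'cy': 189.141, 'T': [[-0.353, -0.578, 0.736, 1.407], [0.936, -0.216, 0.279, 0.379], [-0.002, 0.787, 0.617, 0.912], [0.0, 0.0, 0.0, 1.0]]}
side {'fx': 425.918, 'fy': 425.918, 'cx': 265.692, 'cy': 197.023, 'T': [[0.865, 0.296, -0.405, -0.005], [-0.501, 0.484, -0.717, -0.963], [-0.016, 0.824, 0.567, 0.985], [0.0, 0.0, 0.0, 1.0]]}
wrist {'fx': 297.319, 'fy': 297.319, 'cx': 255.939, 'cy': 191.129, 'T': [[1.0, -0.001, 0.001, 0.625], [0.0, 0.955, 0.296, 0.075], [-0.001, -0.296, 0.955, 0.374], [0.0, 0.0, 0.0, 1.0]]}
```

View images.

View pics/scene0.png

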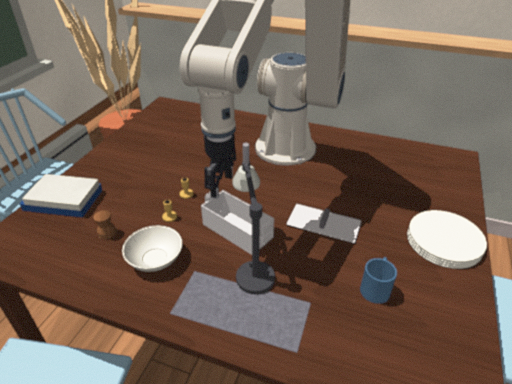

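View pics/side0.png

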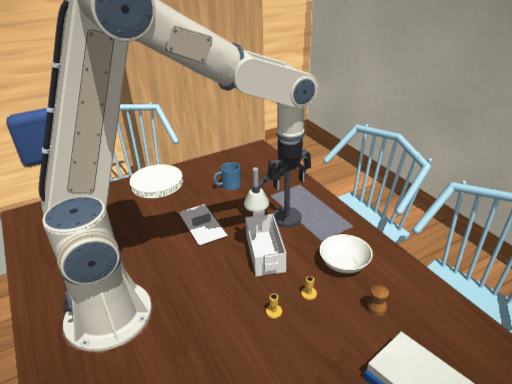

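View pics/wrist0.png

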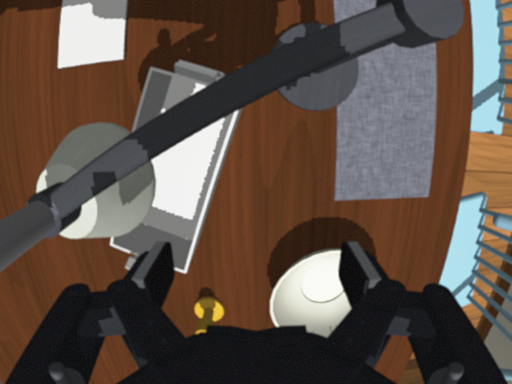

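```bash
cat > h.py <<'E'
from bench import telemetry,cams
import cv2,numpy as np
from scipy.spatial.transform import Rotation as R
def ray(n,uv,i=None):
    i=i or cams.camera_info(n); T=np.array(i["T"])
    x=(uv[0]-i["cx"])/i["fx"]; y=(uv[1]-i["cy"])/i["fy"]
    if n=="wrist":
        r=np.hypot(x,y); k=np.sin(r)/r if r>1e-9 else 1; d=np.array([x*k,-y*k,-np.cos(r)])
    else: d=np.array([x,-y,-1.])
    d=T[:3,:3]@d; return T[:3,3],d/np.linalg.norm(d)
def onz(n,uv,z,i=None):
    o,d=ray(n,uv,i); return o+d*(z-o[2])/d[2]
def tri(*obs):
    A=np.zeros((3,3));b=np.zeros(3);rs=[]
    for n,uv,*i in obs:
        o,d=ray(n,uv,*i);P=np.eye(3)-np.outer(d,d);A+=P;b+=P@o;rs.append((o,P))
    p=np.linalg.solve(A,b);return p,max(np.linalg.norm(P@(p-o)) for o,P in rs)
def proj(n,p,i=None):
    i=i or cams.camera_info(n);T=np.array(i["T"]);q=T[:3,:3].T@(np.array(p)-T[:3,3]);q=q*[1,-1,-1]
    if n=="wrist":
        h=np.hypot(q[0],q[1]);t=np.arctan2(h,q[2]);q=np.array([q[0]/h*t,q[1]/h*t])
    else: q=q[:2]/q[2]
    return np.array([i["cx"]+i["fx"]*q[0],i["cy"]+i["fy"]*q[1]])
def grab(name,n):
    i=cams.camera_info(n);im=np.array(cams.capture(n));cv2.imwrite(f"pics/{name}.png",im[:,:,::-1]);return im,i
def tool(p,yaw_t=None,off=0.155):
    """shift in tool mm to bring grasp point to world p; tool pointing down"""
    s=telemetry.sense();q=s["tool_rot"];M=R.from_quat(np.r_[q[1:],q[0]]).as_matrix()
    g=s["tcp_pos"]+M[:,2]*off
    return np.round(M.T@(np.array(p)-g)*1000,1)
E
python3 - <<'E'
from h import *
np.set_printoptions(precision=4,suppress=True)
def sh(l,*o):print(l,*tri(*o))
sh("pintop",("scene",(246,145)),("side",(256,168)))
sh("foot",("scene",(256,279)),("side",(287,217)))
for a in[(186,195),(170,216)]:print(onz("scene",a,0.004))
for a in[(274,314),(309,296)]:print(onz("side",a,0.004))
for a in[(218,193),(273,226),(273,239)]:print("tub sc",onz("scene",a,.08))
a=cv2.imread("pics/scene0.png")[130:270,170:370];b=cv2.imread("pics/side0.png")[150:290,170:370]
cv2.imwrite("pics/c1.png",np.hstack([cv2.resize(x,None,fx=2,fy=4,interpolation=2) if 0 else cv2.resize(x,(400,280),interpolation=cv2.INTER_CUBIC) for x in(a,b)]))
E
```

```text
pintop [0.5243 0.0305 0.3204] 0.00032851433147295246
foot [0.7005 0.125  0.0017] 0.001187787102888725
[ 0.4352 -0.234   0.004 ]
[ 0.5528 -0.2317  0.004 ]
[ 0.4173 -0.2519  0.004 ]
[ 0.5439 -0.2474  0.004 ]
tub sc [ 0.4708 -0.09    0.08  ]
tub sc [0.5564 0.1264 0.08  ]
tub sc [0.6077 0.1433 0.08  ]
```

>>> apply_moves:
  plan: "0 0 -110 0 85; 0 0 -110 0 85; 0 0 -110 0 85; 31 -101 -110 0 85; 31 -101 -110 0 85"

```text
time_s: 0.57
tcp_pos: [0.5458, 0.0243, 0.5161]
tool_rot: [0.001, 0.708, 0.707, 0.001]
ft_force: [-0.1, 0.2, -0.9]
grip_width: 0.996
grip_force: 0.0
```

>>> apply_moves:
  plan: "0 0 0 0 85; 0 0 0 0 85; 0 0 0 0 85"

```text
time_s: 0.82
tcp_pos: [0.5455, 0.0245, 0.515]
tool_rot: [0.0, 0.707, 0.707, 0.0]
ft_force: [0.8, 0.1, 0.1]
grip_width: 0.995
grip_force: 0.0
```

Run:
```python
from h import *
np.set_printoptions(precision=4,suppress=True)
im,i=grab("w1","wrist");print(telemetry.sense()["tcp_pos"],proj("wrist",(.524,.0305,.323)),tool((.524,.0305,.303)))
```

```text
[0.546  0.0244 0.5149] [217.9471 221.1724] [  6.2 -22.2  56.8]
```

View pics/w1.png

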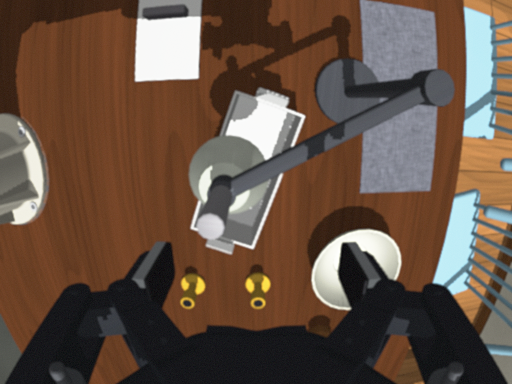

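Run:
```python
from h import *
np.set_printoptions(precision=4,suppress=True)
im=cv2.imread("pics/w1.png")[195:250,185:245];
print(onz("wrist",(210.5,225),.323), onz("wrist",(210.5,222),.323))
print(tri(("scene",(246,145)),("side",(256,168)),("wrist",(210.5,222))))
# pivot top of hinge cap
print("cap",onz("wrist",(436,88),.27), "foot",onz("wrist",(345,88),.01))
# full tub corners on rim
for uv in[(237,92),(305,115),(255,248),(192,230)]:print("tub",onz("wrist",uv,.08))
for uv in[(138,-5),(202,0),(200,78),(136,81)]:print("lid",onz("wrist",uv,.01))
for n,f in(("wrist","w1"),("scene","scene0"),("side","side0")):
    im=cv2.imread(f"pics/{f}.png");h=cv2.cvtColor(im,cv2.COLOR_BGR2HSV)
    m=cv2.inRange(h,(18,130,90),(32,255,255));k,l,st,c=cv2.connectedComponentsWithStats(m)
    for j in range(1,k):
        if st[j,4]>15:print(n,st[j],c[j],onz(n,c[j],.03))
```

```text
[0.5194 0.028  0.323 ] [0.5195 0.0299 0.323 ]
(array([0.5217, 0.0292, 0.3205]), np.float64(0.002562728763434272))
cap [0.6915 0.1196 0.27  ] foot [0.6904 0.1262 0.01  ]
tub [0.5214 0.1127 0.08  ]
tub [0.6134 0.0821 0.08  ]
tub [ 0.5454 -0.1176  0.08  ]
tub [ 0.4497 -0.088   0.08  ]
lid [0.3494 0.2955 0.01  ]
lid [0.4605 0.2717 0.01  ]
lid [0.4583 0.1393 0.01  ]
lid [0.3489 0.1422 0.01  ]
wrist [245 273  26  36 623] [257.4639 288.2039] [ 0.5497 -0.2303  0.03  ]
wrist [180 274  26  35 590] [191.3593 288.6356] [ 0.4247 -0.2348  0.03  ]
scene [179 179  14  20 164] [185.4817 189.7378] [ 0.4376 -0.2319  0.03  ]
scene [162 200  15  22 191] [168.5079 212.4084] [ 0.5635 -0.2275  0.03  ]
side [301 276  16  24 241] [308.8548 289.6432] [ 0.5434 -0.2454  0.03  ]
side [266 293  17  26 268] [273.5672 307.5448] [ 0.4171 -0.2501  0.03  ]
```

>>> apply_moves:
  plan: "5 -23 0 0 85; 5 -23 30 0 85; 5 -23 57 0 60; 5 -23 57 0 10; 5 -23 57 0 10"

```text
time_s: 1.28
tcp_pos: [0.5229, 0.0292, 0.4568]
tool_rot: [-0.001, 0.707, 0.707, -0.001]
ft_force: [0.0, -0.5, 0.2]
grip_width: 0.6
grip_force: 0.0
```

>>> apply_moves:
  plan: "0 0 0 0 10; 0 0 0 0 10; 0 0 0 0 10; 0 0 0 0 10"

```text
time_s: 1.62
tcp_pos: [0.5205, 0.0282, 0.4591]
tool_rot: [-0.001, 0.707, 0.707, -0.004]
ft_force: [-17.8, -9.4, 12.5]
grip_width: 0.193
grip_force: 58.2
```

>>> apply_moves:
  plan: "-1 -2 0 0 10; -1 -2 0 0 10; -1 -2 0 0 10"

```text
time_s: 1.87
tcp_pos: [0.5197, 0.0278, 0.4592]
tool_rot: [-0.0, 0.707, 0.707, -0.001]
ft_force: [-9.7, -4.0, 4.9]
grip_width: 0.189
grip_force: 59.3
```

Run:
```python
from h import *
np.set_printoptions(precision=4,suppress=True)
p0=np.array([.5195,.028]);
for piv in((.700,.122),(.6915,.1285),):
    c=np.array(piv);u=p0-c;print(np.linalg.norm(u));a0=np.arctan2(u[1],u[0])
    for t in np.arange(0.15,2.0,.15):
        q=c+.2*np.array([np.cos(a0-t),np.sin(a0-t)])-p0
        print(round(t,2),np.round(q*1000,0),end=' ')
```

```text
0.20350982777251814
0.15 [-9. 29.] 0.3 [-16.  58.] 0.45 [-19.  88.] 0.6 [-18. 118.] 0.75 [-12. 147.] 0.9 [ -2. 176.] 1.05 [ 12. 202.] 1.2 [ 30. 226.] 1.35 [ 52. 247.] 1.5 [ 76. 264.] 1.65 [102. 278.] 1.8 [131. 288.] 1.95 [160. 293.] 0.19920906103889957
0.15 [-14.  27.] 0.3 [-23.  55.] 0.45 [-27.  85.] 0.6 [-27. 115.] 0.75 [-23. 144.] 0.9 [-14. 173.] 1.05 [ -1. 200.] 1.2 [ 15. 225.] 1.35 [ 36. 247.] 1.5 [ 59. 266.] 1.65 [ 85. 281.] 1.8 [113. 292.] 1.95 [142. 298.]
```

Run:
```python
import numpy as np
u=-np.array([.177,.095])*.2/.2009;a0=np.arctan2(u[1],u[0])
for t in np.arange(0,2.0,.15):print(round(t,2),np.round((.2*np.array([np.sin(a0-t),np.cos(a0-t)])-u[::-1])*1000,0),end=' ')
```

```text
0.0 [-0. -0.] 0.15 [ 27. -12.] 0.3 [ 56. -20.] 0.45 [ 86. -24.] 0.6 [116. -23.] 0.75 [145. -17.] 0.9 [174.  -7.] 1.05 [200.   6.] 1.2 [225.  24.] 1.35 [246.  45.] 1.5 [264.  69.] 1.65 [278.  96.] 1.8 [288. 124.] 1.95 [293. 154.]
```

>>> apply_moves:
  plan: "27 -14 0 0 10; 56 -21 0 0 10; 86 -24 0 0 10; 86 -24 0 0 10"

```text
time_s: 2.2
tcp_pos: [0.4952, 0.1178, 0.4592]
tool_rot: [-0.002, 0.707, 0.708, 0.0]
ft_force: [-10.4, 3.5, 5.9]
grip_width: 0.195
grip_force: 61.1
```

>>> apply_moves:
  plan: "30 -1 0 0 10; 59 5 0 0 10; 88 15 0 0 10; 114 28 0 0 10; 114 28 0 0 10"

```text
time_s: 2.62
tcp_pos: [0.525, 0.2334, 0.4591]
tool_rot: [-0.002, 0.706, 0.708, 0.002]
ft_force: [-11.1, 11.4, 4.5]
grip_width: 0.194
grip_force: 62.3
```

>>> apply_moves:
  plan: "27 15 0 0 10; 49 35 0 0 10; 67 59 0 0 10; 81 85 0 0 10; 91 112 0 0 10"

```text
time_s: 3.03
tcp_pos: [0.6359, 0.3243, 0.4592]
tool_rot: [-0.004, 0.707, 0.708, 0.002]
ft_force: [-7.1, 15.0, 1.2]
grip_width: 0.173
grip_force: 58.1
```

>>> apply_moves:
  plan: "2 0 0 0 85; 2 0 0 0 85; 2 0 0 0 85; 2 0 -40 0 85; 2 0 -70 0 85"

```text
time_s: 3.45
tcp_pos: [0.6358, 0.3206, 0.5286]
tool_rot: [-0.0, 0.707, 0.707, -0.001]
ft_force: [1.7, 0.5, 1.2]
grip_width: 0.868
grip_force: 0.0
```

>>> apply_moves:
  plan: "-40 -10 0 0 85; -80 -20 0 0 85; -120 -40 0 0 85; -160 -60 0 0 85; -200 -80 0 0 85"

```text
time_s: 3.87
tcp_pos: [0.5586, 0.1274, 0.5285]
tool_rot: [0.0, 0.707, 0.707, 0.0]
ft_force: [0.9, -0.5, -0.0]
grip_width: 0.995
grip_force: 0.0
```

>>> apply_moves:
  plan: "-40 -10 0 0 85; -80 -20 0 0 85; -110 -30 0 0 85; -110 -30 0 0 85; -110 -30 0 0 85"

```text
time_s: 4.28
tcp_pos: [0.5292, 0.0178, 0.5288]
tool_rot: [0.001, 0.708, 0.706, 0.001]
ft_force: [0.2, 0.7, 0.1]
grip_width: 0.994
grip_force: 0.0
```

Run:
```python
from h import *
np.set_printoptions(precision=4,suppress=True)
print(telemetry.sense()["tcp_pos"])
im,i=grab("w2","wrist");np.save("w2T.npy",i["T"])
for n in("scene","side"):grab(n+"2",n)
cv2.imwrite("pics/w2z.png",cv2.resize(im[0:300,100:475,::-1],None,fx=2,fy=2,interpolation=cv2.INTER_CUBIC))
```

```text
[0.5292 0.0178 0.5288]
```

View pics/w2z.png

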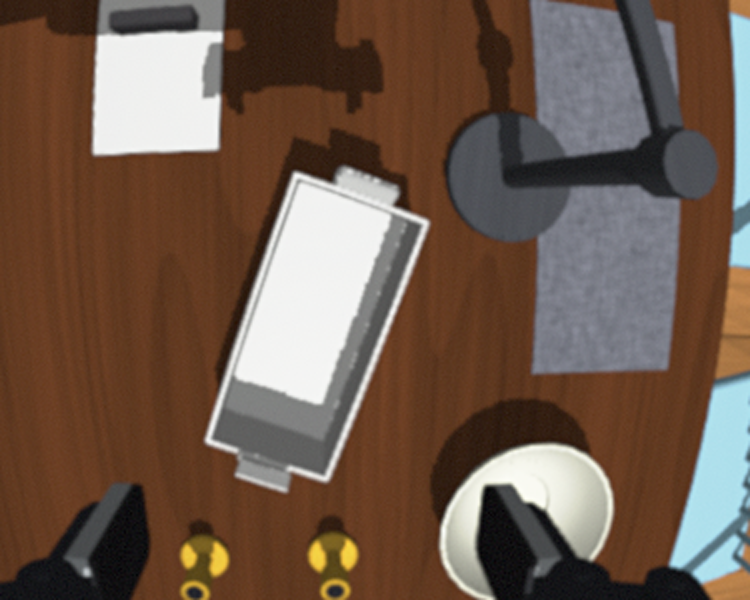

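Run:
```python
from h import *
np.set_printoptions(precision=4,suppress=True)
i=cams.camera_info("wrist")
W=lambda x,y:(x/2-.25+100,y/2-.25)
c=np.array([onz("wrist",W(*p),.08) for p in[(294,172),(429,221),(329,481),(207,440)]])
print(c,[np.linalg.norm(c[k]-c[k-1]) for k in range(4)]);m=c.mean(0)
y=(c[0]+c[1]-c[2]-c[3]);print("centre",m,"yaw",np.arctan2(y[1],y[0])-np.pi/2)
x=c[1]+c[2]-c[0]-c[3];print(np.arctan2(x[1],x[0]))
T=[("foot",(205,556),.008),("cup",(195,592),.066),("foot",(333,554),.008),("cup",(335,590),.066),("lamp foot",(510,177),.015),("cap",(690,163),.27)]
for n,p,z in T:print(n,onz("wrist",W(*p),z))
for s in("lidcorners",):
  for p in[(93,155),(219,150)]:print(onz("wrist",W(*p),.01))
for n in("scene","side"):
    im=cv2.imread(f"pics/{n}2.png");m_=cv2.inRange(cv2.cvtColor(im,cv2.COLOR_BGR2HSV),(18,110,80),(34,255,255));k,l,st,cc=cv2.connectedComponentsWithStats(m_)
    for j in range(1,k):
        if st[j,4]>15:print(n,st[j],cc[j],onz(n,cc[j],.03))
a=cv2.imread("pics/scene2.png")[150:290,140:400];b=cv2.imread("pics/side2.png")[170:330,170:400]
cv2.imwrite("pics/c2.png",np.hstack([cv2.resize(a,None,fx=2,fy=2,interpolation=cv2.INTER_CUBIC)]))
```

```text
[[ 0.5183  0.1177  0.08  ]
 [ 0.613   0.0847  0.08  ]
 [ 0.5441 -0.1149  0.08  ]
 [ 0.4501 -0.0805  0.08  ]] [np.float64(0.20963553071365418), np.float64(0.10028012711561393), np.float64(0.211195066371255), np.float64(0.10018082400247859)]
centre [0.5314 0.0018 0.08  ] yaw -0.331878779692766
-0.3430436131828599
foot [ 0.4249 -0.2364  0.008 ]
cup [ 0.4245 -0.2379  0.066 ]
foot [ 0.5514 -0.2319  0.008 ]
cup [ 0.5514 -0.2326  0.066 ]
lamp foot [0.6943 0.1235 0.015 ]
cap [0.6943 0.1241 0.27  ]
[0.3468 0.1441 0.01  ]
[0.4555 0.1411 0.01  ]
scene [180 179  13  20 163] [185.362  189.5828] [ 0.437  -0.2327  0.03  ]
scene [162 200  15  22 193] [168.4922 212.2902] [ 0.5631 -0.2278  0.03  ]
side [263   0  16   7  44] [269.3636   2.9545] [2.7271 3.6948 0.03  ]
side [285   0  21   5  59] [293.9153   1.3559] [3.0158 3.6116 0.03  ]
side [264   8  18   5  47] [271.6596  10.1915] [2.5383 3.325  0.03  ]
side [293  10  13   5  24] [300.2917  12.0833] [2.7394 3.0656 0.03  ]
side [264  19  40   7 112] [282.2946  22.75  ] [2.3191 2.754  0.03  ]
side [85 47 15  4 29] [91.4483 48.8276] [0.5342 2.8469 0.03  
[... 987 characters left out ...]
  14  66] [ 98.0758 158.9394] [0.1746 0.9173 0.03  ]
side [  0 161  20   7  45] [ 10.4    163.8222] [-0.1793  1.083   0.03  ]
side [108 160   6   4  18] [110.2222 161.2778] [0.2176 0.8653 0.03  ]
side [112 166   6   7  16] [114.625  168.8125] [0.2181 0.7862 0.03  ]
side [103 170   5   7  16] [105.0625 172.75  ] [0.1738 0.7741 0.03  ]
side [  0 172  24  12 103] [ 10.1553 176.7282] [-0.1884  0.958   0.03  ]
side [ 17 182   9   4  17] [ 21.5294 183.5294] [-0.1506  0.8709  0.03  ]
side [  0 192  29  11 101] [ 16.5149 196.901 ] [-0.1773  0.7705  0.03  ]
side [301 276  16  24 246] [308.7927 289.5325] [ 0.5435 -0.2449  0.03  ]
side [266 293  17  26 273] [273.5641 307.3956] [ 0.4174 -0.2496  0.03  ]
```

>>> apply_moves:
  plan: "-38 -16 0 0.1 50; -76 -32 0 0.2 50; -114 -48 0 0.3 50; -152 -64 0 0.337 50; -190 -80 0 0.337 50"

```text
time_s: 4.85
tcp_pos: [0.4501, -0.1707, 0.5278]
tool_rot: [0.0, 0.816, 0.578, 0.0]
ft_force: [1.4, -1.5, 0.5]
grip_width: 0.583
grip_force: 0.0
```

>>> apply_moves:
  plan: "0 0 0 0 50; 0 0 0 0 50"

```text
time_s: 5.02
tcp_pos: [0.4502, -0.1712, 0.5277]
tool_rot: [-0.0, 0.816, 0.578, 0.0]
ft_force: [0.4, 0.9, -0.2]
grip_width: 0.585
grip_force: 0.0
```

Run:
```python
from h import *
np.set_printoptions(precision=4,suppress=True)
s=telemetry.sense();print(s["tcp_pos"],s["tool_rot"],s["grip_width"]);im,i=grab("w3","wrist")
h=cv2.cvtColor(im,cv2.COLOR_RGB2HSV);m=cv2.inRange(h,(18,110,80),(34,255,255));k,l,st,c=cv2.connectedComponentsWithStats(m)
for j in range(1,k):
    if st[j,4]>50:print(st[j],c[j],onz("wrist",c[j],.03))
print(proj("wrist",(.4247,-.237,.066)),proj("wrist",(.5514,-.232,.066)))
print(tool((.4247,-.237,.049)),tool((.5514,-.232,.049)))
```

```text
[ 0.4502 -0.1712  0.5277] [-0.      0.8164  0.5775  0.0001] 0.5847335172274937
[309 150  31  31 676] [323.4216 164.6479] [ 0.5472 -0.2298  0.03  ]
[239 176  30  34 682] [253.588  191.0029] [ 0.4247 -0.2345  0.03  ]
[253.9694 199.3831] [331.4508 170.1443]
[-72.   -2.4 323.6] [-25.3 115.5 323.7]
```

View pics/w3.png

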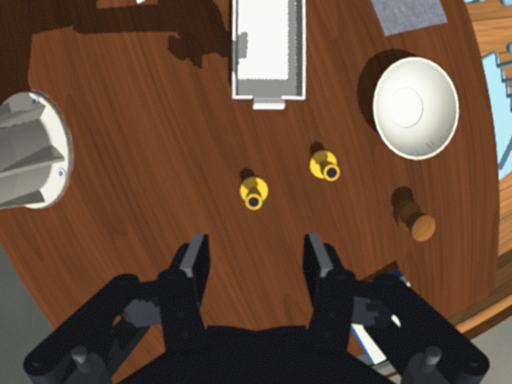

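Run:
```python
from h import *
np.set_printoptions(precision=4,suppress=True)
for p in[(254,203),(331,173)]:
    q=onz("wrist",p,.066);print(q,tool((q[0],q[1],.049)))
for p in[(254,188),(323,162)]:print(onz("wrist",p,.008))
```

```text
[ 0.4228 -0.2426  0.066 ] [-77.8  -2.4 323.6]
[ 0.5495 -0.2361  0.066 ] [-29.7 115.1 323.7]
[ 0.4247 -0.236   0.008 ]
[ 0.5512 -0.2312  0.008 ]
```

>>> apply_moves:
  plan: "-37 -1 10 0 50; -74 -2 30 0 50; -74 -2 71 0 50; -74 -2 112 0 50; -74 -2 153 0 50"

```text
time_s: 5.48
tcp_pos: [0.425, -0.2383, 0.3735]
tool_rot: [0.001, 0.815, 0.579, 0.001]
ft_force: [0.5, -0.4, -0.9]
grip_width: 0.584
grip_force: 0.0
```

>>> apply_moves:
  plan: "0 0 40 0 50; 0 0 80 0 50; 0 0 120 0 50; 0 0 150 0 50; 0 0 171 0 50"

```text
time_s: 5.9
tcp_pos: [0.4245, -0.2372, 0.2006]
tool_rot: [-0.002, 0.815, 0.58, -0.001]
ft_force: [0.4, 1.3, 1.2]
grip_width: 0.583
grip_force: 0.0
```

>>> apply_moves:
  plan: "0 0 0 0 10; 0 0 0 0 10; 0 0 0 0 10; 0 0 0 0 10"

```text
time_s: 6.23
tcp_pos: [0.4252, -0.2393, 0.2051]
tool_rot: [0.001, 0.815, 0.579, 0.001]
ft_force: [-0.6, 0.0, -2.6]
grip_width: 0.289
grip_force: 58.8
```

>>> apply_moves:
  plan: "0 0 -35 0 10; 0 0 -75 0 10; 0 0 -115 0 10; 0 0 -140 0 10; 0 0 -140 0 10"

```text
time_s: 6.65
tcp_pos: [0.4258, -0.2403, 0.3508]
tool_rot: [0.005, 0.816, 0.579, 0.003]
ft_force: [0.6, -0.6, -2.2]
grip_width: 0.292
grip_force: 59.8
```

Run:
```python
from h import *
np.set_printoptions(precision=4,suppress=True)
c=np.array([.5314,.0018]);y=np.array([np.sin(.337),np.cos(.337)])
for d in(.03,-.03):
    q=c+d*y;print(q,tool((*q,.057)))
print(telemetry.sense()["grip_width"])
```

```text
[0.5413 0.0301] [294.   16.2 138.4]
[ 0.5215 -0.0265] [234.   16.2 138.5]
0.29187625380875976
```

>>> apply_moves:
  plan: "40 2 0 0 10; 80 5 0 0 10; 120 8 0 0 10; 160 10 0 0 10; 200 12 0 0 10"

```text
time_s: 7.07
tcp_pos: [0.5017, -0.0529, 0.3444]
tool_rot: [0.001, 0.816, 0.578, 0.001]
ft_force: [0.7, -1.0, -1.5]
grip_width: 0.288
grip_force: 59.7
```

>>> apply_moves:
  plan: "40 2 0 0 10; 80 4 0 0 10; 94 4 20 0 10; 94 4 55 0 10; 94 4 85 0 10"

```text
time_s: 7.48
tcp_pos: [0.5368, 0.0342, 0.2586]
tool_rot: [0.001, 0.815, 0.579, 0.001]
ft_force: [-0.1, -0.1, -2.4]
grip_width: 0.289
grip_force: 59.7
```

Run:
```python
from h import *
np.set_printoptions(precision=4,suppress=True)
c=np.array([.5314,.0018]);y=np.array([np.sin(.337),np.cos(.337)])
for d in(.03,-.03):
    q=c+d*y;print(q,tool((*q,.055)))
s=telemetry.sense();print(s["grip_width"],s["tcp_pos"])
```

```text
[0.5413 0.0301] [-2.7  5.  48.6]
[ 0.5215 -0.0265] [-62.7   4.8  48.5]
0.28901412827849876 [0.5368 0.0342 0.2586]
```

>>> apply_moves:
  plan: "-3 5 20 0 10; -3 5 46 0 10; -3 5 47 0 10; -3 5 48 0 10; -3 5 48 0 45"

```text
time_s: 7.9
tcp_pos: [0.5405, 0.0282, 0.2118]
tool_rot: [0.0, 0.816, 0.578, 0.0]
ft_force: [0.6, 0.9, 1.1]
grip_width: 0.411
grip_force: 0.0
```

>>> apply_moves:
  plan: "0 0 0 0 45; 0 0 0 0 45; 0 0 -20 0 45; 0 0 -60 0 45; 0 0 -90 0 45"

```text
time_s: 8.32
tcp_pos: [0.5402, 0.0282, 0.3033]
tool_rot: [0.0, 0.816, 0.578, 0.0]
ft_force: [1.5, -0.0, -0.7]
grip_width: 0.528
grip_force: 0.0
```

>>> apply_moves:
  plan: "-20 0 -30 0 50; -60 0 -60 0 50; -100 2 -60 0 50; -140 4 -60 0 50; -180 6 -60 0 50"

```text
time_s: 8.73
tcp_pos: [0.4863, -0.1431, 0.3632]
tool_rot: [0.002, 0.815, 0.579, 0.001]
ft_force: [0.8, 0.0, 0.4]
grip_width: 0.586
grip_force: 0.0
```

Run:
```python
from h import *
np.set_printoptions(precision=4,suppress=True)
print(tool((.5509,-.233,.049)));s=telemetry.sense();print(s["tcp_pos"]);im,i=grab("w4","wrist")
h=cv2.cvtColor(im,cv2.COLOR_RGB2HSV);m=cv2.inRange(h,(18,110,80),(34,255,255));k,l,st,c=cv2.connectedComponentsWithStats(m)
for j in range(1,k):
    if st[j,4]>50:print(st[j],c[j],onz("wrist",c[j],.03))
```

```text
[-63.6  89.3 159.6]
[ 0.4863 -0.1431  0.3632]
[ 227    0   43   32 1159] [248.4694  14.4633] [0.5338 0.0092 0.03  ]
[ 309  204   45   53 1358] [330.6517 225.7474] [ 0.546  -0.2351  0.03  ]
```

View pics/w4.png

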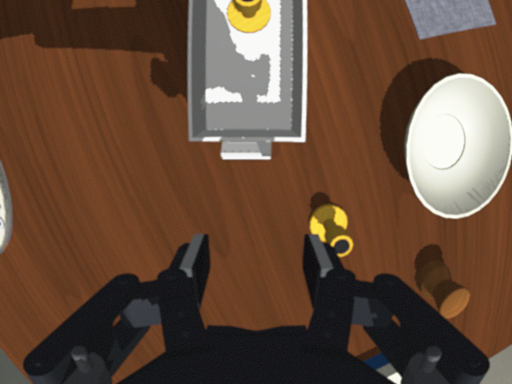

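>>> apply_moves:
  plan: "-20 35 0 0 50; -45 68 0 0 50; -64 89 10 0 50; -64 89 40 0 50; -64 89 80 0 50"

```text
time_s: 9.2
tcp_pos: [0.5518, -0.2339, 0.2838]
tool_rot: [0.004, 0.816, 0.578, 0.002]
ft_force: [1.3, 0.2, -0.8]
grip_width: 0.587
grip_force: 0.0
```

Run:
```python
from h import *
np.set_printoptions(precision=4,suppress=True)
print(onz("wrist",(0,0),0)[:0],tool((.5509,-.233,.049)));im,i=grab("w5","wrist")
print(proj("wrist",(.5509,-.233,.066)))
h=cv2.cvtColor(im,cv2.COLOR_RGB2HSV);m=cv2.inRange(h,(18,110,80),(34,255,255));k,l,st,c=cv2.connectedComponentsWithStats(m)
for j in range(1,k):
    if st[j,4]>50:print(st[j],c[j])
```

```text
[] [ 0.7 -3.3 79.8]
[261.5379 220.8407]
[ 223  166   56   71 2542] [250.7183 195.2868]
```

>>> apply_moves:
  plan: "0 -3 30 0 50; 0 -3 60 0 50; 0 -3 80 0 50; 0 -3 80 0 50; 0 -3 80 0 10"

```text
time_s: 9.67
tcp_pos: [0.5468, -0.2304, 0.2014]
tool_rot: [-0.0, 0.816, 0.579, -0.0]
ft_force: [-0.3, -0.2, 0.2]
grip_width: 0.459
grip_force: 0.0
```

>>> apply_moves:
  plan: "0 0 0 0 10; 0 0 0 0 10; 0 0 0 0 10; 0 0 0 0 10"

```text
time_s: 10.0
tcp_pos: [0.5477, -0.2308, 0.2027]
tool_rot: [0.001, 0.816, 0.579, 0.001]
ft_force: [-0.7, 0.4, 7.7]
grip_width: 0.292
grip_force: 59.6
```

>>> apply_moves:
  plan: "0 0 -35 0 10; 0 0 -75 0 10; 0 0 -115 0 10; 0 0 -140 0 10; 0 0 -140 0 10"

```text
time_s: 10.42
tcp_pos: [0.5485, -0.2312, 0.3477]
tool_rot: [0.004, 0.816, 0.578, 0.003]
ft_force: [0.2, 0.3, -0.7]
grip_width: 0.291
grip_force: 59.4
```

Run:
```python
from h import *
np.set_printoptions(precision=4,suppress=True)
c=np.array([.5314,.0018]);y=np.array([np.sin(.337),np.cos(.337)])
q=c-.03*y;print(q,tool((*q,.057)))
print(telemetry.sense()["grip_width"])
```

```text
[ 0.5215 -0.0265] [184.5 -96.1 134.6]
0.2912745428721878
```

>>> apply_moves:
  plan: "36 -18 0 0 10; 72 -37 0 0 10; 108 -56 0 0 10; 144 -74 0 0 10; 178 -92 0 0 10"

```text
time_s: 10.83
tcp_pos: [0.5179, -0.0304, 0.3407]
tool_rot: [-0.0, 0.816, 0.578, 0.0]
ft_force: [1.4, 0.4, -1.7]
grip_width: 0.289
grip_force: 59.4
```

Run:
```python
from h import *
np.set_printoptions(precision=4,suppress=True)
c=np.array([.5314,.0018]);y=np.array([np.sin(.337),np.cos(.337)])
q=c-.03*y;print(q,tool((*q,.0517)))
s=telemetry.sense();print(s["grip_width"],s["tcp_pos"]);grab("w6","wrist")
```

```text
[ 0.5215 -0.0265] [  4.9   2.1 134. ]
0.289307396170872 [ 0.5179 -0.0304  0.3407]
```

View pics/w6.png

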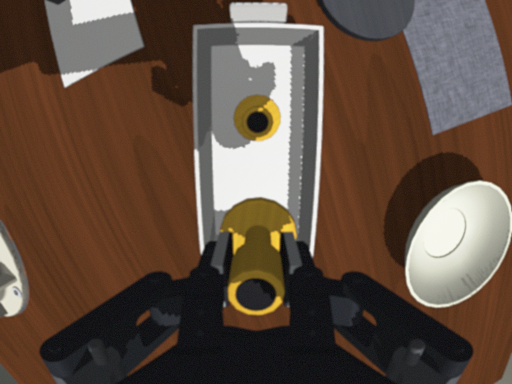

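>>> apply_moves:
  plan: "4 2 40 0 10; 4 2 75 0 10; 4 2 110 0 10; 4 2 126 0 10; 4 2 132 0 10"

```text
time_s: 11.3
tcp_pos: [0.5206, -0.0289, 0.206]
tool_rot: [-0.001, 0.816, 0.579, -0.002]
ft_force: [1.3, -0.4, 6.9]
grip_width: 0.291
grip_force: 59.8
```

>>> apply_moves:
  plan: "0 0 1 0 10; 0 0 1 0 45; 0 0 1 0 45; 0 0 1 0 45; 0 0 -30 0 45"

```text
time_s: 11.72
tcp_pos: [0.5201, -0.0289, 0.2361]
tool_rot: [-0.002, 0.816, 0.578, -0.003]
ft_force: [-0.0, -0.6, 0.3]
grip_width: 0.531
grip_force: 0.0
```

>>> apply_moves:
  plan: "0 0 -40 0 45; 0 0 -80 0 60; 0 0 -120 0 60; 0 0 -160 0 60; 0 0 -200 0 60"

```text
time_s: 12.13
tcp_pos: [0.5214, -0.0291, 0.4426]
tool_rot: [0.001, 0.816, 0.578, 0.001]
ft_force: [0.4, -0.7, 0.2]
grip_width: 0.704
grip_force: 0.0
```

Run:
```python
from h import *
np.set_printoptions(precision=4,suppress=True)
print(tool((.40,.15,.36)),telemetry.sense()["tcp_pos"]);grab("w7","wrist")
```

```text
[ 128.8 -174.1  -72.8] [ 0.5214 -0.0291  0.4426]
```

View pics/w7.png

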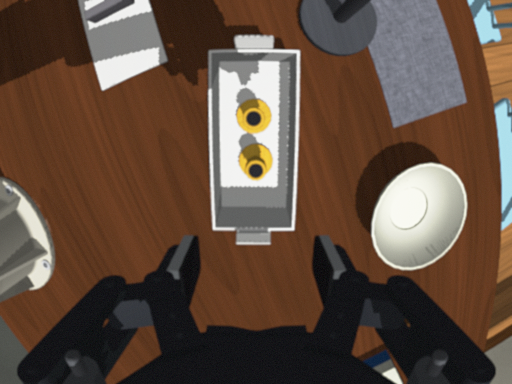

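>>> apply_moves:
  plan: "28 -25 0 0 60; 56 -50 0 0 60; 84 -75 0 0 60; 112 -100 0 0 60; 140 -125 0 0 60"

```text
time_s: 12.6
tcp_pos: [0.4493, 0.1455, 0.4401]
tool_rot: [0.0, 0.816, 0.578, 0.001]
ft_force: [1.0, 0.5, -0.2]
grip_width: 0.703
grip_force: 0.0
```

>>> apply_moves:
  plan: "28 -25 0 0.12 60; 56 -50 0 0.24 60; 87 -79 0 0.36 60; 87 -79 0 0.48 60; 87 -79 0 0.6 60"

```text
time_s: 13.02
tcp_pos: [0.4033, 0.2549, 0.4399]
tool_rot: [-0.001, 0.947, 0.321, 0.001]
ft_force: [1.1, 0.3, -0.8]
grip_width: 0.705
grip_force: 0.0
```

>>> apply_moves:
  plan: "0 0 0 0.12 60; 0 0 0 0.24 60; 0 0 0 0.36 60; 0 0 0 0.48 60; 0 0 0 0.6 60"

```text
time_s: 13.43
tcp_pos: [0.4045, 0.2525, 0.4399]
tool_rot: [-0.001, 1.0, 0.026, 0.001]
ft_force: [-0.9, -0.4, -0.7]
grip_width: 0.703
grip_force: 0.0
```

Run:
```python
from h import *
np.set_printoptions(precision=4,suppress=True)
s=telemetry.sense();print(s["tcp_pos"],s["tool_rot"],s["qpos"]);im,i=grab("w8","wrist")
print(tool((.404,.2525,.025)))
```

```text
[0.4045 0.2525 0.4399] [-0.0006  0.9997  0.0256  0.001 ] [0.5549 0.0821 1.8994 0.     1.1577 2.0746]
[ -1.3   0.5 259.9]
```

View pics/w8.png

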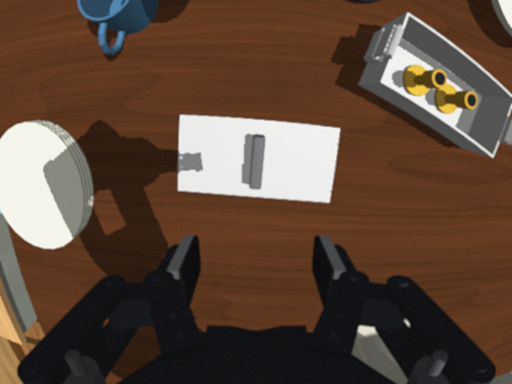

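```bash
cat >> h.py <<'E'
def lidpose(im,i,z,lo=205):
    m=cv2.inRange(cv2.cvtColor(im,cv2.COLOR_RGB2HSV),(0,0,lo-60),(180,60,255))
E
python3 - <<'E'
from h import *
np.set_printoptions(precision=4,suppress=True)
c=np.array([onz("wrist",p,.010) for p in[(178.5,114),(340.5,127.5),(331.5,203.5),(178,191)]])
print(c,[np.linalg.norm(c[k]-c[k-1]) for k in range(4)]);m=c.mean(0)
e=c[1]+c[2]-c[0]-c[3];print(m,np.degrees(np.arctan2(e[1],e[0])))
e=c[0]+c[1]-c[2]-c[3];print(np.degrees(np.arctan2(e[1],e[0])))
b=[onz("wrist",p,.040) for p in[(259,135),(257,188)]];print("bar",b,np.mean(b,0),np.linalg.norm(b[0]-b[1]))
q=telemetry.sense()["tool_rot"];M=R.from_quat(np.r_[q[1:],q[0]]).as_matrix();print("tooly deg",np.degrees(np.arctan2(M[1,1],M[0,1])))
im=cv2.imread("pics/w8.png")[105:215,165:355];cv2.imwrite("pics/w8z.png",cv2.resize(im,None,fx=4,fy=4,interpolation=cv2.INTER_CUBIC))
E
```

```text
[[0.4626 0.3602 0.01  ]
 [0.4539 0.138  0.01  ]
 [0.3434 0.1394 0.01  ]
 [0.3528 0.3624 0.01  ]] [np.float64(0.1098075395961947), np.float64(0.2223287787661213), np.float64(0.11053553658899466), np.float64(0.2231814776173946)]
[0.4032 0.25   0.01  ] -92.34064942038553
-0.930075245718992
bar [array([0.4398, 0.2499, 0.04  ]), array([0.371 , 0.2494, 0.04  ])] [0.4054 0.2497 0.04  ] 0.06884280604457403
tooly deg -87.57121923399635
```

View pics/w8z.png

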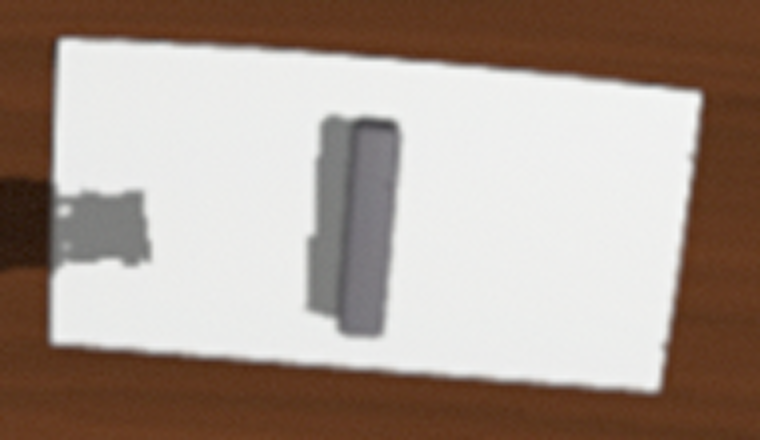

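>>> apply_moves:
  plan: "0 3 40 0.075 50; 0 3 80 0.075 50; 0 3 120 0.075 50; 0 3 160 0.075 50; 0 3 190 0.075 50"

```text
time_s: 13.9
tcp_pos: [0.4043, 0.2492, 0.2471]
tool_rot: [-0.0, 1.0, -0.007, 0.0]
ft_force: [-0.0, -0.8, -0.4]
grip_width: 0.585
grip_force: 0.0
```

>>> apply_moves:
  plan: "0 0 30 0 50; 0 0 55 0 50; 0 0 62 0 50; 0 0 62 0 50"

```text
time_s: 14.23
tcp_pos: [0.4045, 0.2494, 0.1858]
tool_rot: [0.001, 1.0, -0.008, -0.001]
ft_force: [-0.6, 0.2, 0.1]
grip_width: 0.586
grip_force: 0.0
```

>>> apply_moves:
  plan: "0 0 0 0 5; 0 0 0 0 5; 0 0 0 0 5; 0 0 0 0 5; 0 0 0 0 5"

```text
time_s: 14.65
tcp_pos: [0.4056, 0.2501, 0.1885]
tool_rot: [-0.001, 1.0, -0.009, 0.001]
ft_force: [0.4, -0.2, 6.4]
grip_width: 0.182
grip_force: 25.2
```

>>> apply_moves:
  plan: "0 0 0 0 5; 0 0 -30 0 5; 0 0 -60 0 5; 0 0 -100 0 5; 0 0 -130 0 5"

```text
time_s: 15.07
tcp_pos: [0.4048, 0.2497, 0.3202]
tool_rot: [-0.001, 1.0, -0.009, 0.001]
ft_force: [0.5, 1.1, -1.1]
grip_width: 0.176
grip_force: 59.2
```

Run:
```python
from h import *
np.set_printoptions(precision=4,suppress=True)
s=telemetry.sense();print(s["tcp_pos"],s["tool_rot"],s["qpos"],s["grip_width"],s["ft_force"],s["ft_torque"]);im,i=grab("w9","wrist")
q=s["tool_rot"];M=R.from_quat(np.r_[q[1:],q[0]]).as_matrix();print("tooly deg",np.degrees(np.arctan2(M[1,1],M[0,1])))
print(tool((.5314,.0018,.14)))
```

```text
[0.4048 0.2497 0.3202] [-0.0007  1.     -0.0088  0.0011] [0.5495 0.2292 2.0257 0.     0.884  2.1378] 0.17612586817237977 [ 0.5437  1.1076 -1.0704] [ 0.0625  0.0255 -0.0251]
tooly deg -91.00423087855475
[127.8 247.6  29.8]
```

View pics/w9.png

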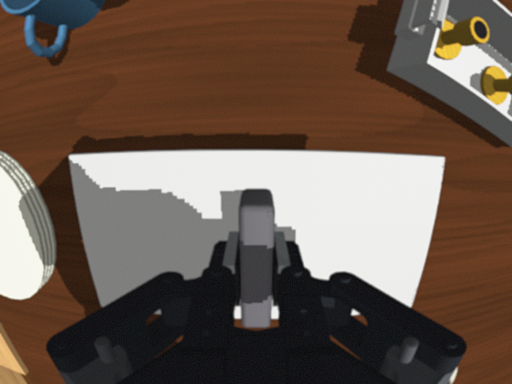

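Run:
```python
from h import *
np.set_printoptions(precision=4,suppress=True)
def Tt(p,q):
    T=np.eye(4);T[:3,:3]=R.from_quat(np.r_[q[1:],q[0]]).as_matrix();T[:3,3]=p;return T
s=telemetry.sense();i=dict(cams.camera_info("wrist"));T0=Tt(s["tcp_pos"],np.array(s["tool_rot"]));X=np.linalg.inv(T0)@np.array(i["T"])
zp=s["tcp_pos"][2]-.1785
a,b=[onz("wrist",p,zp,i) for p in[(69,155.5),(445,157)]]
inv=np.linalg.inv(T0)
print("edge in tool",(inv@np.r_[a,1]),(inv@np.r_[b,1]),np.linalg.norm(a-b))
a,b=[onz("wrist",p,zp+.03,i) for p in[(244,191),(272,191)]];print("bar end",inv@np.r_[(a+b)/2,1])
im7=cv2.imread("pics/w7.png")
i7=dict(i);i7["T"]=Tt([.5214,-.0291,.4426],np.array([.001,.816,.578,.001])/np.linalg.norm([.816,.578]))@X
c=np.array([onz("wrist",p,.08,i7) for p in[(209,51.5),(300.5,50),(296,230.5),(211,230.5)]])
print(c,[np.linalg.norm(c[k]-c[k-1]) for k in range(4)],c.mean(0));
e=c[0]+c[1]-c[2]-c[3];print(np.arctan2(e[1],e[0])-np.pi/2)
cv2.imwrite("pics/w7z.png",cv2.resize(im7[30:250,190:320],None,fx=2.7*1,fy=2.7,interpolation=cv2.INTER_CUBIC))
```

```text
edge in tool [ 0.0515 -0.1089  0.1795  1.    ] [0.0509 0.1112 0.1783 1.    ] 0.22008012897766757
bar end [0.0392 0.0015 0.1488 1.    ]
[[ 0.5187  0.114   0.08  ]
 [ 0.6144  0.0822  0.08  ]
 [ 0.544  -0.1196  0.08  ]
 [ 0.4448 -0.0847  0.08  ]] [np.float64(0.2119790012968118), np.float64(0.1007969433190174), np.float64(0.21367312981375372), np.float64(0.10511218247223994)] [ 0.5305 -0.002   0.08  ]
-0.3459258164594685
```

View pics/w7z.png

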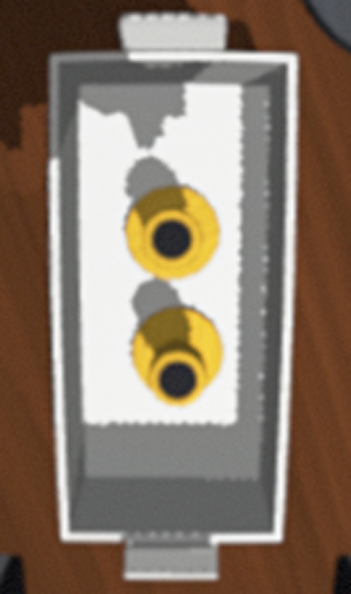

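```bash
cat > tub.py <<'E'
from h import *
def tubfit(im_bgr,i,c0=(.531,0),yaw0=-.34,z=.08):
    h=cv2.cvtColor(im_bgr,cv2.COLOR_BGR2HSV);c0=np.array(c0)
    m=(h[:,:,1]<75).astype(np.uint8)*255
    cs,_=cv2.findContours(m,cv2.RETR_LIST,cv2.CHAIN_APPROX_NONE)
    P=np.array([onz("wrist",p[0],z,i)[:2] for c in cs if len(c)>100 for p in c])
    for it in range(4):
        ex=np.array([np.cos(yaw0),np.sin(yaw0)]);ey=np.array([-ex[1],ex[0]])
        q=(P-c0)@np.c_[ex,ey];t=.008 if it==0 else .004;f=[];n=[]
        for s,ax,h_,lim in((1,0,.05,(0,.09)),(-1,0,.05,(0,.09)),(1,1,.106,(.027,.044)),(-1,1,.106,(.027,.044))):
            o=1-ax;k=(abs(q[:,ax]-s*h_)<t)&(abs(q[:,o])<lim[1])&(abs(q[:,o])>lim[0])
            g=q[k];n.append(k.sum());
            if ax==0:
                a,b=np.polyfit(g[:,o],g[:,ax],1);f.append((b,a))
            else:f.append((np.median(g[:,ax]),0))
        dx=(f[0][0]+f[1][0])/2;dy=(f[2][0]+f[3][0])/2
        c0=c0+ex*dx+ey*dy;yaw0=yaw0-(f[0][1]+f[1][1])/2
    return c0,yaw0,n,"w",f[0][0]-f[1][0],"l",f[2][0]-f[3][0]
E
python3 - <<'E'
from tub import *
np.set_printoptions(precision=4,suppress=True)
def Tt(p,q):
    T=np.eye(4);T[:3,:3]=R.from_quat(np.r_[q[1:],q[0]]).as_matrix();T[:3,3]=p;return T
s=telemetry.sense();i=dict(cams.camera_info("wrist"));T0=Tt(s["tcp_pos"],np.array(s["tool_rot"]));X=np.linalg.inv(T0)@np.array(i["T"]);np.save("X.npy",X)
i2=dict(i);i2["T"]=np.load("w2T.npy");print("w2",tubfit(cv2.imread("pics/w2.png"),i2))
i7=dict(i);i7["T"]=Tt([.5214,-.0291,.4426],np.array([.001,.816,.578,.001]))@X;print("w7",tubfit(cv2.imread("pics/w7.png"),i7))
inv=np.linalg.inv(T0);zp=s["tcp_pos"][2]-.1785
for p,z in(((258,190),zp),((258,190),zp+.03),((258,206),zp+.03)):print(p,(inv@np.r_[onz("wrist",p,z,i),1])[:3])
E
```

```text
w2 (array([ 0.5294, -0.0012]), np.float64(-0.3399118499903707), [np.int64(111), np.int64(115), np.int64(22), np.int64(22)], 'w', np.float64(0.1030340560284854), 'l', np.float64(0.2152935676165718))
w7 (array([ 0.5298, -0.0011]), np.float64(-0.34445745548830387), [np.int64(154), np.int64(153), np.int64(31), np.int64(27)], 'w', np.float64(0.10188191366709134), 'l', np.float64(0.21457018945704628))
(258, 190) [0.0305 0.0018 0.1788]
(258, 190) [0.0396 0.0015 0.1488]
(258, 206) [0.0326 0.0016 0.1488]
```

>>> apply_moves:
  plan: "18 36 0 0 5; 36 72 0 0 5; 54 108 0 0 5; 72 144 0 0 5; 90 180 0 0 5"

```text
time_s: 15.53
tcp_pos: [0.4919, 0.0663, 0.3179]
tool_rot: [-0.0, 1.0, -0.008, 0.001]
ft_force: [1.0, 0.2, -1.2]
grip_width: 0.172
grip_force: 59.3
```

>>> apply_moves:
  plan: "18 34 0 0.1 5; 36 68 0 0.2 5; 36 68 0 0.325 5; 36 68 0 0.325 5; 36 68 0 0.325 5"

```text
time_s: 15.95
tcp_pos: [0.526, -0.0008, 0.3172]
tool_rot: [-0.0, 0.986, -0.169, 0.0]
ft_force: [-0.1, -0.0, -1.0]
grip_width: 0.177
grip_force: 59.5
```

```bash
cat > st.py <<'E'
from h import *
np.set_printoptions(precision=4,suppress=True)
s=telemetry.sense();q=s["tool_rot"];M=R.from_quat(np.r_[q[1:],q[0]]).as_matrix();print(s["time_s"],s["tcp_pos"],q,"tooly",np.degrees(np.arctan2(M[1,1],M[0,1])),"w",s["grip_width"],s["ft_force"],s["ft_torque"])
print("to tub",tool((.5304,-.0004,.08+.0335)))
E
python3 st.py
python3 - <<'E'
from h import *
im,i=grab("w10","wrist");a,_=grab("sc10","scene");b,_=grab("si10","side")
cv2.imwrite("pics/m10.png",np.vstack([np.hstack([cv2.resize(a[170:270,180:300,::-1],(400,333),interpolation=2),cv2.resize(b[190:290,220:340,::-1],(400,333),interpolation=2)]),cv2.resize(im[130:,56:456,::-1],(400,254))[:, :].repeat(1,0).repeat(1,1) if 0 else cv2.resize(im[100:310,:,::-1],(800,260))]))
E
```

```text
15.95 [ 0.526  -0.0008  0.3172] [-0.0002  0.9856 -0.1692  0.0002] tooly -109.48222502693562 w 0.17672844641861263 [-0.0683 -0.0298 -0.9958] [ 0.0438  0.0438 -0.0213]
to tub [ 4.  -1.7 48.7]
```

View pics/m10.png

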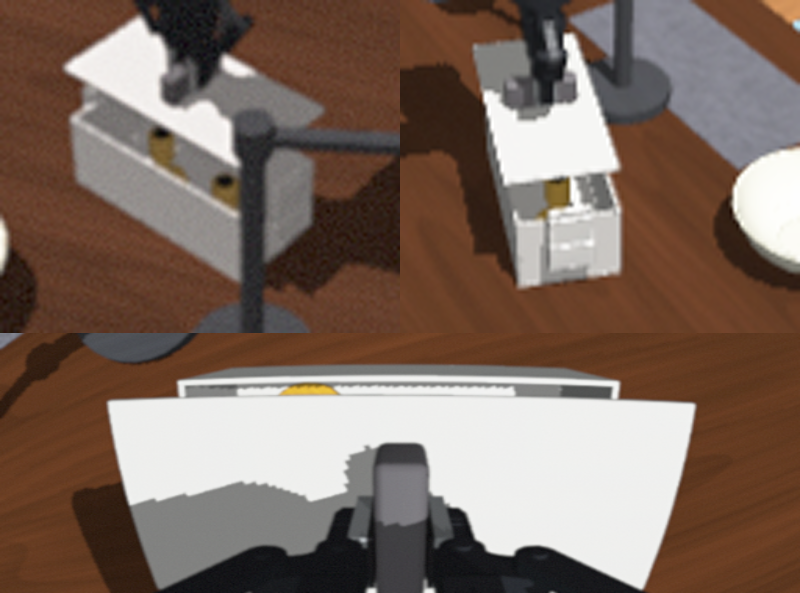

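Run:
```python
from st import *
T0=np.eye(4);T0[:3,:3]=M;T0[:3,3]=s["tcp_pos"];inv=np.linalg.inv(T0);i=cams.camera_info("wrist")
f=lambda x,y:(x/1.5625,(y-333)/1.238+100)
L=[(inv@np.r_[onz("wrist",f(*p),s["tcp_pos"][2]-.1785,i),1])[:3] for p in((108,401),(694,404))]
U=[(inv@np.r_[onz("wrist",f(*p),.08,i),1])[:3] for p in((179,381),(619,382))]
print(L,U)
l=np.mean(L,0)-[.054,0,0];u=np.mean(U,0)-[.05,0,0];print("lid",l,"tub",u,"diff",u-l,"len",L[1][1]-L[0][1],U[1][1]-U[0][1],"ang",(U[1][0]-U[0][0])/.212,(L[1][0]-L[0][0])/.22)
# refine rim line row by gradient: print columns profile
im=cv2.imread("pics/w10.png");
for c in(150,200,300,350):
    print(c,im[120:165,c].astype(int).max(1).tolist())
for r in(143,144,146):print(r,im[r,105:125].max(1).tolist(),im[r,385:405].max(1).tolist())
```

```text
16.1 [0.5258 0.0004 0.3169] [-0.0001  0.9857 -0.1684  0.    ] tooly -109.38569468341873 w 0.17169891251616087 [-0.6218  0.2533 -0.7346] [-0.0061 -0.0131  0.025 ]
to tub [ 4.6 -0.7 48.4]
[array([ 0.0521, -0.1082,  0.1785]), array([0.0509, 0.1105, 0.1785])] [array([ 0.0532, -0.1058,  0.2369]), array([0.0527, 0.106 , 0.2369])]
lid [-0.0025  0.0012  0.1785] tub [0.0029 0.0001 0.2369] diff [ 0.0054 -0.0011  0.0584] len 0.2186783253367953 0.21177236091439855 ang -0.0027401592009326007 -0.005890390402307261
150 [102, 103, 104, 104, 107, 105, 107, 102, 105, 113, 118, 121, 121, 119, 118, 134, 185, 235, 241, 239, 214, 153, 100, 90, 107, 126, 136, 136, 135, 135, 142, 182, 226, 238, 240, 239, 239, 239, 238, 239, 239, 238, 238, 240, 239]
200 [108, 107, 110, 110, 111, 114, 114, 117, 119, 119, 120, 116, 117, 119, 156, 218, 241, 242, 233, 184, 132, 128, 163, 207, 233, 238, 236, 235, 226, 203, 196, 224, 237, 239, 239, 239, 238, 239, 240, 239, 239, 239, 240, 239, 239]
300 [103, 102, 103, 101, 99, 102, 112, 118, 122, 119, 120, 119, 118, 124, 160, 218, 241, 244, 237, 202, 150, 126, 128, 157, 209, 237, 2
[... 213 characters left out ...]
30, 132, 129, 130, 133, 130, 129, 147, 195, 233, 240, 240, 240, 239, 239, 240, 240, 240, 240, 240, 241]
143 [105, 105, 103, 105, 107, 105, 106, 106, 136, 201, 237, 239, 225, 162, 117, 107, 114, 116, 118, 124] [130, 135, 137, 142, 144, 148, 170, 216, 241, 245, 232, 165, 111, 102, 102, 102, 102, 103, 102, 103]
144 [106, 106, 104, 108, 109, 104, 103, 100, 136, 198, 238, 241, 228, 163, 114, 113, 121, 124, 123, 128] [84, 83, 84, 84, 82, 87, 127, 200, 240, 245, 234, 162, 105, 102, 101, 103, 102, 102, 98, 100]
146 [107, 106, 105, 102, 100, 99, 93, 92, 125, 191, 236, 242, 230, 179, 140, 128, 132, 131, 132, 134] [81, 83, 81, 81, 79, 83, 140, 216, 243, 243, 219, 150, 102, 96, 100, 102, 99, 97, 99, 98]
```

>>> apply_moves:
  plan: "5 -1 0 0 5; 5 -1 20 0 5; 5 -1 38 0 5; 5 -1 46 0 5; 5 -1 46 0 5"

```text
time_s: 16.52
tcp_pos: [0.5312, -0.0007, 0.2695]
tool_rot: [0.0, 0.986, -0.169, -0.001]
ft_force: [-1.0, -0.4, -3.7]
grip_width: 0.176
grip_force: 59.4
```

```bash
python3 st.py
```

```text
16.5167 [ 0.5312 -0.0007  0.2695] [ 0.0002  0.9855 -0.1694 -0.0008] tooly -109.51062733935302 w 0.1756265342058656 [-1.0164 -0.3612 -3.6561] [-0.0674 -0.0253  0.0186]
to tub [-0.7 -0.1  1. ]
```

>>> apply_moves:
  plan: "0 0 1.5 0 5; 0 0 3 0 5; 0 0 3 0 5"

```text
time_s: 16.77
tcp_pos: [0.5315, -0.0011, 0.2679]
tool_rot: [-0.0, 0.985, -0.17, 0.0]
ft_force: [-0.5, -0.1, -3.6]
grip_width: 0.174
grip_force: 59.6
```

>>> apply_moves:
  plan: "0 0 1.5 0 5; 0 0 3 0 5; 0 0 3 0 5"

```text
time_s: 17.02
tcp_pos: [0.5316, -0.0014, 0.2648]
tool_rot: [-0.0, 0.985, -0.171, 0.0]
ft_force: [-0.2, 0.5, 0.1]
grip_width: 0.177
grip_force: 60.0
```

```bash
python3 st.py
```

```text
17.0167 [ 0.5316 -0.0014  0.2648] [-0.      0.9853 -0.1706  0.0005] tooly -109.64206208027039 w 0.17716718544944296 [-0.2174  0.4641  0.073 ] [-0.0199 -0.0789  0.0992]
to tub [-1.6 -0.5 -3.7]
```

>>> apply_moves:
  plan: "0 0 1.5 0 5; 0 0 3 0 5; 0 0 3 0 5"

```text
time_s: 17.27
tcp_pos: [0.5316, -0.0013, 0.2626]
tool_rot: [-0.0, 0.985, -0.171, 0.0]
ft_force: [-3.9, -0.4, 12.6]
grip_width: 0.174
grip_force: 61.6
```

>>> apply_moves:
  plan: "0 0 1 0 5; 0 0 2 0 5; 0 0 2 0 5; 0 0 2 0 5"

```text
time_s: 17.6
tcp_pos: [0.5316, -0.0013, 0.2625]
tool_rot: [-0.0, 0.985, -0.171, 0.0]
ft_force: [-13.2, 0.5, 38.8]
grip_width: 0.174
grip_force: 65.3
```

>>> apply_moves:
  plan: "0 0 -3 0 5; 0 0 -5 0 40; 0 0 -5 0 50; 0 0 -5 0 50; 0 0 -5 0 50"

```text
time_s: 18.02
tcp_pos: [0.5313, -0.0013, 0.2643]
tool_rot: [0.0, 0.985, -0.171, -0.0]
ft_force: [-0.5, -0.8, -0.8]
grip_width: 0.585
grip_force: 0.0
```

>>> apply_moves:
  plan: "0 0 -30 0 60; 0 0 -70 0 60; 0 0 -110 0 60; 0 0 -150 0 60; 0 0 -190 0 60"

```text
time_s: 18.43
tcp_pos: [0.531, -0.0013, 0.4562]
tool_rot: [0.0, 0.985, -0.171, -0.0]
ft_force: [1.6, 0.1, -0.7]
grip_width: 0.699
grip_force: 0.0
```

```bash
python3 st.py
python3 - <<'E'
from h import *
np.set_printoptions(precision=4,suppress=True)
im,i=grab("w11","wrist");a,ia=grab("sc11","scene");b,ib=grab("si11","side")
m=(cv2.cvtColor(im,cv2.COLOR_RGB2HSV)[:,:,1]<75).astype(np.uint8)
k,l,st,c=cv2.connectedComponentsWithStats(m)
o=np.argsort(-st[1:,4])[:3]+1;print(st[o],c[o])
j=[q for q in o if l[int(proj("wrist",(.56,.02,.084),i)[1]),int(proj("wrist",(.56,.02,.084),i)[0])]==q]
if j:
    cs,_=cv2.findContours((l==j[0]).astype(np.uint8),0,1);P=np.array([onz("wrist",p[0],.084,i)[:2] for p in cs[0]],np.float32)
    r=cv2.minAreaRect(P*1000);print(r)
# side view of expected lid ends + grip
ey=np.array([np.sin(.342),np.cos(.342)]);c0=np.array([.5300,-.0008])
for n in("scene","side"):
    for d in(.106,-.106):print(n,d,proj(n,(*(c0+d*ey),.084)))
E
```

```text
18.4333 [ 0.531  -0.0013  0.4562] [ 0.      0.9853 -0.1706 -0.0003] tooly -109.64539151774542 w 0.6994632810611232 [ 1.5939  0.1218 -0.7208] [ 0.0055 -0.087   0.0175]
to tub [ -0.7  -0.7 187.7]
[[    0   235   512   149 36603]
 [  154   121   204    92 17267]
 [    0     0   243   119 17073]] [[246.5818 332.3511]
 [255.9294 165.9796]
 [110.5703  51.5208]]
((529.8294067382812, -1.319244384765625), (248.1002655029297, 112.10191345214844), 70.05803680419922)
scene 0.106 [263.2513 224.7563]
scene -0.106 [211.8814 195.6142]
side 0.106 [258.6491 214.1012]
side -0.106 [270.096  253.9329]
```

>>> apply_moves:
  plan: "0 40 0 0 0; 0 85 0 0 0; 0 85 40 0 0; 0 85 80 0 0; 0 85 120 0 0"

```text
time_s: 19.0
tcp_pos: [0.5019, -0.0822, 0.3325]
tool_rot: [-0.0, 0.985, -0.171, 0.0]
ft_force: [-0.1, 0.8, -1.2]
grip_width: 0.007
grip_force: 0.0
```

>>> apply_moves:
  plan: "0 0 40 0 0; 0 0 65 0 0; 0 0 73 0 0; 0 0 76 0 0; 0 0 76 0 0"

```text
time_s: 19.42
tcp_pos: [0.5013, -0.0811, 0.2579]
tool_rot: [0.0, 0.985, -0.171, -0.003]
ft_force: [0.5, -0.1, -0.6]
grip_width: 0.003
grip_force: 0.0
```

>>> apply_moves:
  plan: "0 0 2 0 0; 0 0 4 0 0; 0 0 4 0 0; 0 0 4 0 0"

```text
time_s: 19.75
tcp_pos: [0.5023, -0.0813, 0.2573]
tool_rot: [0.0, 0.985, -0.171, -0.001]
ft_force: [-15.3, 2.6, 40.2]
grip_width: 0.004
grip_force: 20.2
```

>>> apply_moves:
  plan: "0 0 -40 0 0; 0 0 -64 0 0; 0 -40 -64 0 0; 0 -80 -64 0 0; 0 -120 -64 0 0"

```text
time_s: 20.17
tcp_pos: [0.5436, 0.0325, 0.3197]
tool_rot: [-0.0, 0.985, -0.172, 0.001]
ft_force: [1.5, -0.7, -0.9]
grip_width: -0.002
grip_force: 0.0
```

>>> apply_moves:
  plan: "0 -40 0 0 0; 0 -50 30 0 0; 0 -50 50 0 0; 0 -50 58 0 0; 0 -50 58 0 0"

```text
time_s: 20.58
tcp_pos: [0.5594, 0.0789, 0.2591]
tool_rot: [0.0, 0.985, -0.17, -0.001]
ft_force: [-0.6, -0.7, -0.2]
grip_width: -0.002
grip_force: 0.0
```

>>> apply_moves:
  plan: "0 0 2 0 0; 0 0 4 0 0; 0 0 4 0 0; 0 0 4 0 0"

```text
time_s: 20.92
tcp_pos: [0.5602, 0.0783, 0.2575]
tool_rot: [-0.0, 0.985, -0.171, 0.001]
ft_force: [-0.1, -0.0, 0.2]
grip_width: -0.001
grip_force: 0.0
```

>>> apply_moves:
  plan: "0 0 1 0 0; 0 0 2 0 0; 0 0 2 0 0; 0 0 2 0 0"

```text
time_s: 21.25
tcp_pos: [0.5602, 0.0784, 0.2574]
tool_rot: [-0.0, 0.985, -0.171, 0.001]
ft_force: [-8.7, -2.8, 25.1]
grip_width: -0.001
grip_force: 12.5
```

>>> apply_moves:
  plan: "0 0 -40 0 40; 0 0 -80 0 85; 0 0 -120 0 85; 0 0 -160 0 85; 0 0 -200 0 85"

```text
time_s: 21.67
tcp_pos: [0.5594, 0.0784, 0.4572]
tool_rot: [-0.0, 0.985, -0.171, 0.0]
ft_force: [0.8, -0.3, 0.0]
grip_width: 0.707
grip_force: 0.0
```

>>> apply_moves:
  plan: "0 0 -40 0 85; 0 0 -80 0 85; 0 -40 -80 0 85; 0 -80 -80 0 85; 0 -120 -80 0 85"

```text
time_s: 22.08
tcp_pos: [0.6004, 0.1923, 0.5368]
tool_rot: [-0.001, 0.985, -0.172, 0.001]
ft_force: [0.9, -0.3, -0.0]
grip_width: 0.995
grip_force: 0.0
```

>>> apply_moves:
  plan: "0 -40 0 0 85; -5 -80 0 0 85; -10 -95 0 0 85; -10 -95 0 0 85; -10 -95 0 0 85"

```text
time_s: 22.5
tcp_pos: [0.6225, 0.285, 0.5344]
tool_rot: [0.0, 0.985, -0.17, -0.0]
ft_force: [0.7, -0.3, 0.1]
grip_width: 0.993
grip_force: 0.0
```

```bash
python3 st.py
python3 - <<'E'
from h import *
np.set_printoptions(precision=4,suppress=True)
im,i=grab("w12","wrist")
print(tool((.6345,.318,.303)))
for p in((.6345,.318,.323),(.6345,.318,.278),(.6345,.318,.245),(.6935,.1238,.27)):print(p,proj("wrist",p,i))
h=cv2.cvtColor(im,cv2.COLOR_RGB2GRAY);u,v=proj("wrist",(.6345,.318,.323),i).astype(int)
print(h[max(v-44,0):v+45:4,max(u-60,0):u+61:5])
E
```

```text
22.5 [0.6225 0.285  0.5344] [ 0.0004  0.9855 -0.1699 -0.0003] tooly -109.55872383350956 w 0.9932964116046111 [ 0.6562 -0.3006  0.0663] [-0.0475 -0.0293 -0.025 ]
to tub [  8.9 299.3 266.2]
[ -0.1 -36.3  76.7]
(0.6345, 0.318, 0.323) [202.0518 219.2734]
(0.6345, 0.318, 0.278) [211.4199 197.8551]
(0.6345, 0.318, 0.245) [216.5098 186.3791]
(0.6935, 0.1238, 0.27) [407.2535  57.8376]
[[110  65  79 151  95  76  72  53  55  60 108 247 136  92  88  95 105  99
   96  94 209 208 201 196 101]
 [ 62  51  49 100 148  95 135  71  53  53 104 145 133  72  92 107 114 127
   94 234 242 198 196 188  83]
 [ 47  53  52  76  88 109  77  91  81  53  93 123 124  81 100 111 117 105
  236 244 231 190 184 166  76]
 [ 51  49  53  71  76  80 101  78  70  50  54 102 108  93 106 115 119  95
  245 244 199 181 176  90  78]
 [ 52  53  53  54  79  77  80  79  85  51  43  82  84 100 111 119 117 148
  244 240 170 167 147  81  80]
 [ 52  55  53  56  58  77  80  80 105  48  49  63 109 108 114 118 122 245
  242 157 158 144  77  76  78]
 [ 54  56  58  56  57  59  59  59  68  51  68 174 209 216 176 117 163 194
  129  98 109  7
[... 995 characters left out ...]
41  70  76  75  75  73  77  79  81  79
   83  78  81  82  78  79  73]
 [ 80  78  79  90  88  16  39  41  43  38  73  70  74  80  81  80  82  82
   81  79  76  75  71  79  78]
 [ 78  81  87  86  67  18  35  41  44  37  40  73  74  78  79  79  76  76
   75  76  77  80  80  83  82]
 [ 80  43  88  88  21  23  24  41  39  39  35  45  72  74  74  74  80  78
   78  78  82  83  80  77  75]
 [ 26  70  86  71  17  23  24  37  40  38  39  43  60  76  76  76  78  82
   83  78  78  75  73  76  74]
 [ 22  89  86  21  17  22  22  42  38  40  40  38  39  79  78  83  82  76
   76  78  73  75  79  79  76]
 [ 75  90  77  18  22  15  19  42  39  42  37  42  46  61  76  77  77  75
   76  79  79  76  76  74  73]]
```

Run:
```python
from h import *
p=onz("wrist",(207,209),.323);print(p,np.linalg.norm(p[:2]-[.6935,.1238]),tool((*p[:2],.303)))
```

```text
[0.64021446 0.31106641 0.323     ] 0.1946999183008397 [  7.6 -31.6  76.7]
```

>>> apply_moves:
  plan: "6 -32 0 0 85; 6 -32 0 0 85; 6 -32 30 0 85; 6 -32 60 0 85; 6 -32 77 0 85"

```text
time_s: 22.97
tcp_pos: [0.6387, 0.3106, 0.4551]
tool_rot: [0.001, 0.985, -0.171, -0.001]
ft_force: [-0.9, -0.2, -1.3]
grip_width: 0.994
grip_force: 0.0
```

>>> apply_moves:
  plan: "0 0 0 0 30; 0 0 0 0 10; 0 0 0 0 10; 0 0 0 0 10; 0 0 0 0 10"

```text
time_s: 23.38
tcp_pos: [0.6395, 0.3125, 0.4597]
tool_rot: [-0.001, 0.985, -0.171, 0.001]
ft_force: [-0.4, 1.5, 0.1]
grip_width: 0.296
grip_force: 0.0
```

>>> apply_moves:
  plan: "0 0 0 0 10; 0 0 0 0 10; 0 0 0 0 10"

```text
time_s: 23.63
tcp_pos: [0.6393, 0.3135, 0.4597]
tool_rot: [-0.001, 0.985, -0.17, 0.001]
ft_force: [-0.5, 4.1, 6.2]
grip_width: 0.193
grip_force: 58.6
```

Run:
```python
from st import *
c=np.array([.694,.122]);u=np.array([.6393,.3138])-c;r=np.linalg.norm(u);a=np.arctan2(u[1],u[0]);print(r,a)
t=np.linspace(0,1.847,14);rr=np.linspace(r,.2,14)
W=np.c_[rr*np.cos(a+t),rr*np.sin(a+t)]-u
Q=W@M[:2,:2]*1000
for k in(0,4,8,12):print(np.round(Q[k+1:k+5]-Q[k],0).tolist())
print(W+[.6393,.3138])
```

```text
23.6333 [0.6393 0.3135 0.4597] [-0.0015  0.9854 -0.1703  0.0011] tooly -109.6080346213959 w 0.19292207793538893 [-0.4893  4.0975  6.2246] [0.5793 0.1562 0.1412]
to tub [  2.2 333.4 190.1]
0.19944756203072528 1.8486138921734443
[[-22.0, 18.0], [-41.0, 39.0], [-57.0, 62.0], [-69.0, 88.0]]
[[-9.0, 27.0], [-14.0, 55.0], [-14.0, 83.0], [-11.0, 111.0]]
[[7.0, 27.0], [18.0, 54.0], [33.0, 78.0], [51.0, 100.0]]
[[21.0, 19.0]]
[[0.6393 0.3138]
 [0.6127 0.3042]
 [0.5877 0.2908]
 [0.5648 0.2741]
 [0.5445 0.2543]
 [0.5273 0.2319]
 [0.5134 0.2072]
 [0.5031 0.1807]
 [0.4966 0.1531]
 [0.4942 0.1249]
 [0.4958 0.0965]
 [0.5013 0.0687]
 [0.5108 0.0419]
 [0.5239 0.0168]]
```

>>> apply_moves:
  plan: "-22 18 0 0 10; -41 39 0 0 10; -57 62 0 0 10; -69 88 0 0 10; -69 88 0 0 10"

```text
time_s: 24.05
tcp_pos: [0.541, 0.2516, 0.4598]
tool_rot: [-0.0, 0.985, -0.171, -0.001]
ft_force: [-10.5, 4.2, 8.7]
grip_width: 0.196
grip_force: 61.6
```

>>> apply_moves:
  plan: "-9 27 0 0 10; -14 55 0 0 10; -14 83 0 0 10; -11 111 0 0 10; -11 111 0 0 10"

```text
time_s: 24.47
tcp_pos: [0.4957, 0.1493, 0.4595]
tool_rot: [0.0, 0.985, -0.171, 0.001]
ft_force: [-5.6, 0.5, 8.2]
grip_width: 0.192
grip_force: 62.4
```

>>> apply_moves:
  plan: "7 27 0 0 10; 18 54 0 0 10; 33 78 0 0 10; 51 100 0 0 10; 51 100 0 0 10"

```text
time_s: 24.88
tcp_pos: [0.5126, 0.0375, 0.4591]
tool_rot: [0.001, 0.985, -0.171, 0.002]
ft_force: [-1.9, -2.2, 8.1]
grip_width: 0.189
grip_force: 62.7
```

>>> apply_moves:
  plan: "21 19 0 0 10; 21 19 0 0 10; 21 19 0 0 10; 21 19 0 0 10"

```text
time_s: 25.22
tcp_pos: [0.5252, 0.0149, 0.4591]
tool_rot: [0.001, 0.985, -0.171, 0.001]
ft_force: [-1.2, -4.8, 7.2]
grip_width: 0.195
grip_force: 62.6
```

>>> apply_moves:
  plan: "0 0 0 0 85; 0 0 0 0 85; 0 0 0 0 85; 0 0 0 0 85"

```text
time_s: 25.55
tcp_pos: [0.5247, 0.0161, 0.4576]
tool_rot: [-0.0, 0.985, -0.17, -0.0]
ft_force: [-0.6, 0.1, 0.2]
grip_width: 0.755
grip_force: 0.0
```

>>> apply_moves:
  plan: "0 0 -30 0 85; 0 0 -70 0 85; 0 0 -110 0 85; 0 0 -140 0 85; 0 0 -140 0 85"

```text
time_s: 25.97
tcp_pos: [0.5253, 0.0161, 0.6045]
tool_rot: [-0.001, 0.985, -0.17, 0.005]
ft_force: [0.2, -0.3, 0.6]
grip_width: 0.998
grip_force: 0.0
```

Run:
```python
from st import *
im,i=grab("w13","wrist");g=cv2.cvtColor(im,cv2.COLOR_RGB2GRAY)
a,ia=grab("sc13","scene");b,_=grab("si13","side")
# bright pin top blob near prediction
u,v=proj("wrist",(.525,.015,.323),i).astype(int);print(u,v)
w=g[v-40:v+40,u-40:u+40];m=(w>170).astype(np.uint8);k,l,st,c=cv2.connectedComponentsWithStats(m)
for j in range(1,k):
    if st[j,4]>60:
        p=c[j]+[u-40,v-40];print(st[j],p,onz("wrist",p,.323,i))
# lid brightness / position in scene vs press-time
d=cv2.absdiff(cv2.imread("pics/sc11.png"),a[:,:,::-1].copy()).max(2)[190:260,190:290];print((d>50).mean())
```

```text
25.9667 [0.5253 0.0161 0.6045] [-0.001   0.9854 -0.1704  0.0048] tooly -109.621858976341 w 0.9976218253149467 [ 0.2477 -0.2833  0.6182] [-0.0005 -0.0166  0.0211]
to tub [  5.9  15.6 336. ]
257 191
[ 30   0  50  35 940] [276.7787 162.3904] [ 0.5446 -0.0094  0.323 ]
[ 34  31  17  17 215] [258.9442 190.    ] [0.5263 0.0134 0.323 ]
0.03842857142857143
```

Run:
```python
from h import *
for n,f in(("scene","sc13"),("side","si13")):
    m=cv2.inRange(cv2.cvtColor(cv2.imread(f"pics/{f}.png"),cv2.COLOR_BGR2HSV),(18,110,80),(34,255,255));k,l,st,c=cv2.connectedComponentsWithStats(m)
    print(n,[c[j].round() for j in range(1,k) if st[j,4]>10 and c[j][1]>165])
from bench import ticket
print(ticket.close_job())
```

```text
scene []
side [array([125., 166.]), array([115., 169.]), array([105., 173.]), array([  9., 177.]), array([ 20., 184.]), array([ 16., 197.])]
the job is handed in; nothing more can be done
None
```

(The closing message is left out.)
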